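Walk a gear selector through its zigzag gate on the test stand

ROBOT

A 7-joint arm with a two-finger parallel gripper is mounted at the origin on the work surface. World frame = base frame: x ahead of the robot, y to its left, z up, the work surface at z = 0. Lengths are in m, angles in rad, forces in N, time in s.
With the tool pointing down it reaches from about 0.425 to 0.925 m from the base axis. Payload 6.8 kg.
Tool frame: the origin (TCP) lies midway between the tips of the shut fingers; the grasp point (between the pads) lies 19 mm behind it; z points along the fingers, y is the line along which they close (so a half turn about z gives the same grasp; the last joint's range is limited). The gripper opens to 85 mm and grips with 20 to 120 N. Pads are 22 mm wide; open, the fingers measure 114 mm over their backs; the gripper's body (76 mm by 85 mm) begins 54 mm behind the grasp point. The pads swing forward as they close: fully open they stand 13 mm farther back than shut.
Start: joints at [-1.339, 0.477, 0.022, 1.555, -0.011, 1.109, -0.083], TCP at [0.225, 0.636, 0.231] pointing down, gripper open.
Joint ranges: [-2.96, 2.96], [-0.34, 2.1], [-1.41, 1.46], [0.24, 2.44], [-1.37, 4.51], [0.17, 1.92], [-2.96, 2.96]. Speed limits (rad/s): [2.39, 2.39, 3.14, 3.14, 3.14, 3.14, 3.14].

INTERFACE

Orientations are given as a rotation vector (axis times angle).
In Python, from bench import r gives the robot as it stands. The module is installed in compiled form; this text tells all that it offers.
- The arm moves only by the tool apply_moves, never from a script. Its argument "rows" is a list of rows, each a list of 6 numbers: the shift along the tool's x, y, z scaled (see below), then the turn, a rotation vector about the tool's x, y, z scaled (see below). A call has 1 to 5 rows; each row is the pose to reach, as a shift and turn from the pose commanded when the call began, along the tool's axes at that moment; what a row does not reach only later rows make up. The controller multiplies each number of a shift by 0.25 m and each number of a turn by 90 degrees. A row lasts 1/8 s, in which the tool goes at most 62.5 mm and 10.7 degrees, less where a joint would pass 70% of its speed; a pose out of reach is approached as far as the arm can. A call with a number of a shift or a turn outside -1 to 1 is refused whole. A call with a gripper value outside its range is refused whole. "claw" is the opening, from 0 (shut) to 1 (fully open), set as the call begins (left out, the last holds). The fingers move at their own pace and stop on an object; "newtons" is the grip in N (left out, the last holds). Time passes only in rows, so rows that repeat a pose let the fingers close. It gives the time, the measured TCP pose, the force, the opening and the grip force at its end, in the units of the state.
- r.get_obs(): the state, without advancing time (a new reading comes with each control period).
- r.grab_frame(name): name is "scene" or "side" or "wrist"; returns a dict with "pixels" (400x640x3 uint8, red, green, blue), "intrinsics" (3x3 intrinsics, pixels), "dist" ([k1, k2, p1, p2, k3] as OpenCV has them; the pictures are not rectified), "eye" and "attitude" of the camera in the world. Camera axes: x right, y up, looking along -z (the intrinsics and any distortion apply to the point x, -y, -z); pixel columns grow to the right and rows downward; lengths in m; the calibration is good to about 2 mm. A picture is of the moment at which its call begins. There is no depth.
- r.hand_in(): hands the job in; it is judged then, once.
Trained networks look in a picture, given as the dict that the camera call returned (one of the last four; its "shot" number tells which), for a name from the list of things; names that differ only in an ending like _2 or _b are one class to them, and where a whole thing is asked for, a point or a joint stands for the part that bears it (a point fixed in the world has none). Each returns a list of dicts, best first, with "conf" (0 to 1); they miss things now and then, are a little off and sometimes report something else, mostly with a low value. They report only what shows in the picture. A call takes as long as a camera call. They do not tell look-alikes from the thing itself.
- r.search_frame(picture, thing): "rect" ([left, top, width, height] in pixels, round what is visible of it).
- r.outline_of(picture, thing): "pixels" (400x640 bool, what is visible of it) and "rect" ([left, top, width, height] in pixels, round what is visible of it).
- r.landmark_of(picture, thing): "point" ([column, row] in pixels: a listed point, or the origin of a listed thing).
The state is a dict: "clock": time; "joints": joint angles; "qvel": joint speeds; "tau": joint torques, N m; "tcp_pos": TCP position; "orientation": TCP orientation; "contact_force": force on the tool from outside, world axes, zero at the start; "moment": the same for the moment, N m; "grip_width": finger opening in m; "gripper_force": force on a finger pad.
Only numpy, scipy, OpenCV 4.12 (cv2) and the standard library are available. Lean on these libraries where they do the work, as an engineer would, in place of code of your own. Each camera call takes 0.05 s, during which the arm holds its last target. There are 200 camera calls.

TASK

A simulator gear selector stands on the bench for its gate check. First lift the orange transport lock out of the gate and put it in the grey tray. Then walk the red-knobbed lever through the zigzag slot: into the middle notch (the short offset lane halfway, nearer the posts), rest it there for about a second, then on to the end of the last lane, where the lock was, and let go; leave the other things on the desk where they are.

Things in the scene. Friction and masses are not known exactly. Their poses are not given: they have to be found in the camera images.
- selector: Fixed gear selector. Origin: centre of the underside of its 210 (x) x 310 (y) x 12 mm steel base plate, on the desk; z up. Its y runs along the gate, roughly away from the robot; its x roughly to the robot's right. Black housing 130 x 170 mm, topped by the aluminium gate plate, 120 (x) x 150 (y) x 12 mm, upper face at z = 130 mm.
- gate (a point): Middle of the gate plate's upper face; axes as the selector's. An 18 mm wide zigzag slot goes through the plate. Its centre line, (x, y) in mm from here: first lane (-11, -36) to (-11, -12), crossing to (11, -12), middle lane (the middle notch) to (11, 12), crossing to (-11, 12), last lane to (-11, 36).
- light_bar (a point): Centre of the underside of an LED light bar, 30 (x) x 300 (y) x 24 mm, that runs along y 209 mm above the gate plate (x = 15, z = 339 mm in the selector's frame) on two 14 mm posts at x = 75, y = +-140 mm. Over the knob it leaves no room for an upright gripper: tilt the tool (about 35 degrees fits), its body leaning to the selector's -x, the open side.
- knob (a point): Centre of the red ball knob, 38 mm across, atop the lever: a 12 mm steel rod on a two-way pivot at (0, 0, 20) mm in the selector's frame, knob centre 180 mm from the pivot. The rod has 3 mm play each way in the slot and stays where it is left (about 1.5 N at the knob moves it). The axes lean with the lever.
- lever_side (a joint): Lean along the gate s, rad: 0 upright, grows as the knob goes to the selector's +y. With f = lever_fore the knob is at x = 180 sin f, y = 180 cos f sin s, z = 20 + 180 cos f cos s mm in the selector's frame. Starts in the first lane at -0.34 to -0.24; the crossings are at -0.115 and 0.115, the end stop of the last lane at about 0.36.
- lever_fore (a joint): Cross lean f, rad: 0 upright, grows as the knob goes to the selector's +x (towards the posts). About -0.105 in the first and last lanes, 0.105 in the middle lane. Rod in the gate plate (mid-thickness, 104 mm over the pivot): x = 104 tan f / cos s, y = 104 tan s mm.
- lock: Loose orange plastic lock, 80 g. Origin: centre of the underside of its 50 x 64 x 6 mm flange, lying on the gate plate at about (-11, 31) mm, axes as the selector's. A 12 x 22 mm rib goes 9 mm down into the last lane. Grip the fin: 40 (x) x 28 (y) mm, 6 to 52 mm above the origin. Lifts straight out; in place, it bars the lever from the last lane.
- tray: Fixed open grey tray, outside 170 (x) x 130 (y) x 35 mm, walls and floor about 4 mm. Origin: centre of its underside. Stands left or right of the selector.
- carton: Loose cardboard carton 140 x 110 x 70 mm, left or right of the selector, opposite to the tray; leave alone. Origin: centre of the underside.
- tumbler: Loose steel tumbler, 72 mm across, 160 mm high, on the far left of the selector; leave alone. Origin: centre of the underside.
- mouse: Loose black computer mouse 105 x 60 x 33 mm, on the far right of the selector; leave alone. Origin: centre of the underside.
Things that resemble listed ones, but are neither listed nor needed, are in the scene too. What is meant by the lock is not pink or turquoise, and is the larger of those in its own colour.

How it is judged:
On the way, in this order (a step that is already met when the one before it is completed fails the run):
1. the lock lies in the tray, let go (x of lock in the frame of tray between -0.08 and 0.08 m and y of lock in the frame of tray between -0.06 and 0.06 m and height (world z) of lock below 0.06 m and linear speed of lock below 0.03 m/s and contact force between lock and the fingers below 0.2 N), for 0.2 s.
2. the lever rests in the middle notch for half a second (value of joint lever_fore above 0.05 rad and value of joint lever_side between -0.2 and 0.2 rad and velocity of joint lever_side between -0.1 and 0.1 rad/s), for 0.5 s.
3. the lever is at the end of the last lane (value of joint lever_side above 0.27 rad and value of joint lever_fore below -0.05 rad), for 0.2 s.
At the end, for the whole second after the job is handed in: The lever stands released and still at the end of the last lane (lever_side above 0.27 rad, lever_fore below -0.05 rad) and the lock lies still inside the tray's walls (its origin within 80 mm in x and 60 mm in y of the tray's middle, below 60 mm) (all of step 3 and x of lock in the frame of tray between -0.08 and 0.08 m and y of lock in the frame of tray between -0.06 and 0.06 m and height (world z) of lock below 0.06 m and linear speed of lock below 0.03 m/s and velocity of joint lever_side between -0.05 and 0.05 rad/s); the robot touches nothing.
It fails at once if the carton is moved more than 30 mm (distance of carton from where it was at the start of the episode above 0.03 m).
It fails at once if the tumbler is moved more than 30 mm (distance of tumbler from where it was at the start of the episode above 0.03 m).
It fails at once if the mouse is moved more than 30 mm (distance of mouse from where it was at the start of the episode above 0.03 m).
It also fails if it takes over 69 s, if anything falls off the work surface, if the arm or the gripper's body presses on something with over 40 N, if the wrist force passes 120 N, or if a joint passes its speed limit or range.

## Working session

There is one attempt and no reset: what is moved stays moved. The work goes in short steps, Python scripts to look and compute and a tool call to move; the robot and the scene stay as the last step left them, time stands still between calls to the robot, and variables do not carry over. Pictures are saved under pics/ and viewed, at most 10 in all, crops included, and the job is handed in when it is done.

Besides the shell and the picture viewer there is one more tool, called after "Request:" as name(argument=value, ...) on one line, values as JSON. apply_moves: Moves the arm, as the interface text tells. Its arguments: {"type":"object","properties":{"rows":{"type":"array","items":{"type":"array","items":{"type":"number"}}},"claw":{"type":"number"},"newtons":{"type":"number"}},"required":["rows"]}

```bash
mkdir -p pics; python3 - <<'E'
from bench import r
import cv2,numpy as np
o=r.get_obs();print({k:np.round(v,3).tolist() for k,v in o.items()})
ims=[]
for n in ["scene","side"]:
    p=r.grab_frame(n);print(n,p['intrinsics'],p['dist'],p['eye'],p['attitude'],p['shot'])
    cv2.imwrite(f"pics/{n}0.png",p['pixels'][:,:,::-1])
    for t in ["selector","gate","light_bar","knob","lock","tray"]:
        print(t,[(np.round(d['point'],1).tolist(),round(d['conf'],2)) for d in r.landmark_of(p,t)])
print(r.get_obs()['clock'])
E
```

```text
{'clock': 0.0, 'joints': [-1.339, 0.478, 0.022, 1.556, -0.011, 1.109, -0.083], 'qvel': [0.0, -0.001, 0.001, -0.001, 0.002, -0.001, -0.001], 'tau': [-0.0, -59.645, 1.608, -28.119, 0.012, 0.009, -0.0], 'tcp_pos': [0.225, 0.636, 0.23], 'orientation': [-0.531, -3.096, 0.003], 'contact_force': [-0.123, -0.094, 0.065], 'moment': [0.01, 0.004, 0.001], 'gripper_force': 0.0, 'grip_width': 0.086}
scene [[381.21782838   0.         316.04185662]
 [  0.         381.21782838 193.38254641]
 [  0.           0.           1.        ]] [0.02240737 0.         0.         0.         0.        ] [ 1.24929588 -0.08572092  1.11901669] [0.49128833 0.44734439 1.37636092] 1
selector [([300.7, 222.7], 0.68)]
gate [([301.2, 199.6], 0.93)]
light_bar [([291.4, 159.1], 0.65)]
knob []
lock [([308.4, 207.3], 0.82), ([330.1, 291.9], 0.7), ([357.3, 206.6], 0.61), ([370.5, 230.2], 0.55)]
tray [([215.9, 200.6], 0.89)]
side [[395.0514825    0.         318.39485655]
 [  0.         395.0514825  197.6891792 ]
 [  0.           0.           1.        ]] [0.01090353 0.         0.         0.         0.        ] [0.31785686 0.84058949 0.81932475] [ 0.27163168 -1.3417041  -2.48284161] 2
selector [([346.9, 252.3], 0.73)]
gate [([353.3, 224.6], 0.8)]
light_bar [([354.1, 154.9], 0.89)]
knob [([366.0, 211.4], 0.67)]
lock [([334.4, 297.7], 0.82), ([337.3, 224.8], 0.74), ([262.3, 247.2], 0.74), ([294.9, 293.5], 0.73)]
tray [([404.8, 204.1], 0.85)]
0.7
```

View pics/scene0.png

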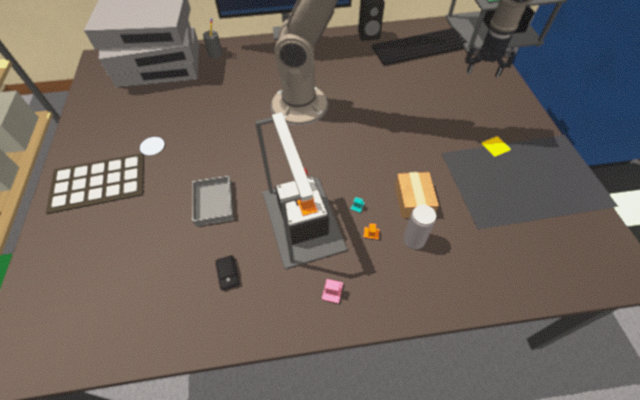

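View pics/side0.png

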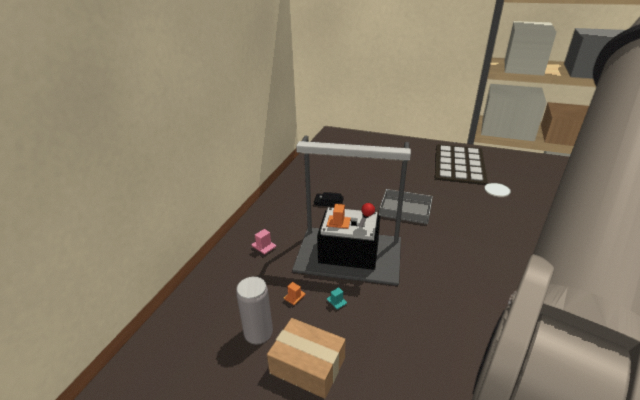

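The scene camera faces the robot: gate around (301,200) with the orange lock at (308,207), tray (robot's right) at (213,200), small orange decoy at (372,232). In the side view the lock is at (338,217) and the knob at (368,210). Next I'll fit the poses using outlines from both views.

```bash
cat > h.py <<'E'
import numpy as np,cv2
from scipy.spatial.transform import Rotation as R
from scipy.optimize import minimize,least_squares
def proj(p,P):
    P=np.atleast_2d(P); c=R.from_rotvec(p['attitude']).inv().apply(P-np.array(p['eye']))
    c=c*[1,-1,-1]
    return cv2.projectPoints(c.reshape(-1,1,3),np.zeros(3),np.zeros(3),np.array(p['intrinsics']),np.array(p['dist']))[0].reshape(-1,2)
def ray(p,uv):
    u=cv2.undistortPoints(np.array(uv,float).reshape(1,1,2),np.array(p['intrinsics']),np.array(p['dist'])).ravel()
    return R.from_rotvec(p['attitude']).apply([u[0],-u[1],-1])
def onz(p,uv,z):
    d=ray(p,uv);e=np.array(p['eye']);return e+d*(z-e[2])/d[2]
def tri(pairs):
    A=np.zeros((3,3));b=np.zeros(3)
    for p,uv in pairs:
        d=ray(p,uv);d/=np.linalg.norm(d);M=np.eye(3)-np.outer(d,d);A+=M;b+=M@np.array(p['eye'])
    return np.linalg.solve(A,b)
def T(pose,P):
    x,y,a=pose;P=np.atleast_2d(P);c,s=np.cos(a),np.sin(a)
    return np.c_[x+c*P[:,0]-s*P[:,1],y+s*P[:,0]+c*P[:,1],P[:,2]]
def box(x0,x1,y0,y1,z0,z1):
    return np.array([[x,y,z] for x in(x0,x1) for y in(y0,y1) for z in(z0,z1)])/1000.
SEL=[box(-105,105,-155,155,0,12),box(-65,65,-85,85,12,118),box(-60,60,-75,75,118,130),box(0,30,-150,150,339,363),
 box(68,82,133,147,12,350),box(68,82,-147,-133,12,350),box(10,80,133,147,339,355),box(10,80,-147,-133,339,355)]
def sil(p,pose,boxes):
    m=np.zeros((400*4,640*4),np.uint8)
    for b in boxes:
        h=cv2.convexHull(((proj(p,T(pose,b))+.5)*4).astype(np.int32));cv2.fillConvexPoly(m,h,255)
    return cv2.resize(m,(640,400),interpolation=cv2.INTER_AREA)/255.
E
python3 - <<'E'
from bench import r
from h import *
ps=[r.grab_frame(n) for n in("scene","side")]
lm=lambda t,i=0:[ (p,r.landmark_of(p,t)[0]['point']) for p in ps]
g=tri(lm("gate"));lb=tri(lm("light_bar"));print("gate",g,"bar",lb,"tray",tri(lm("tray")))
masks=[]
for k,p in enumerate(ps):
    o=r.outline_of(p,"selector")
    print([(x['conf'],x['rect']) for x in o]);masks.append(o[0]['pixels'])
    q=p['pixels'].copy();q[o[0]['pixels']]=q[o[0]['pixels']]//2+[0,120,0]
    cv2.imwrite(f"pics/m{k}.png",cv2.resize(q[100:300,200:460,::-1].astype(np.uint8),None,fx=3,fy=3)) 
def best(masks,boxes,x0):
    f=lambda v:sum((np.abs(sil(p,v,boxes)-m)).sum() for p,m in zip(ps,masks))
    s=minimize(f,x0,method="Nelder-Mead",options=dict(initial_simplex=np.array(x0)+np.array([[0,0,0],[.02,0,0],[0,.02,0],[0,0,.15]]),xatol=1e-4,fatol=.1))
    return s.x,s.fun,[m.sum() for m in masks]
print("sel",best(masks,SEL,[g[0],g[1],-np.pi/2]))
tm=[r.outline_of(p,"tray")[0]['pixels'] for p in ps];t=tri(lm("tray"))
for a in(-np.pi/2,-np.pi/2+.4):
    print("tray",best(tm,[box(-85,85,-65,65,0,35)],[t[0],t[1],a]))
E
python3 -c "
import cv2,numpy as np
a=cv2.imread('pics/m0.png');b=cv2.imread('pics/m1.png')
cv2.imwrite('pics/m.png',cv2.resize(np.vstack([a,b]),(390,600)))"
```

```text
Traceback (most recent call last):
IndexError: list index out of range
[ WARN:0@0.012] global loadsave.cpp:275 findDecoder imread_('pics/m0.png'): can't open/read file: check file path/integrity
[ WARN:0@0.012] global loadsave.cpp:275 findDecoder imread_('pics/m1.png'): can't open/read file: check file path/integrity
Traceback (most recent call last):
cv2.error: OpenCV(4.12.0) :-1: error: (-5:Bad argument) in function 'resize'
> Overload resolution failed:
>  - src data type = object is not supported
>  - Expected Ptr<cv::UMat> for argument 'src'
```

```bash
cat > fit.py <<'E'
from bench import r
from h import *
ps=[r.grab_frame(n) for n in("scene","side")]
P=lambda a,b:tri([(ps[0],a),(ps[1],b)])
g=P([301.2,199.6],[353.3,224.6]);print("gate",g,"bar",P([291.4,159.1],[354.1,154.9]),"tray",P([215.9,200.6],[404.8,204.1]),"lock",P([308.4,207.3],[337.3,224.8]))
t=P([215.9,200.6],[404.8,204.1])
def ol(p,th):
    for _ in range(1):
        o=r.outline_of(p,th)
        if o: print(th,[(round(x['conf'],2),x['rect']) for x in o]);return o[0]['pixels']
    print("none",th);return None
def best(masks,boxes,x0):
    pm=[(p,m) for p,m in zip(ps,masks) if m is not None]
    f=lambda v:sum((np.abs(sil(p,v,boxes)-m)).sum() for p,m in pm)
    s=minimize(f,x0,method="Nelder-Mead",options=dict(initial_simplex=np.array(x0)+np.array([[0,0,0],[.02,0,0],[0,.02,0],[0,0,.15]]),xatol=1e-4,fatol=.1))
    return s.x,s.fun,[m.sum() for p,m in pm]
masks=[ol(p,"selector") for p in ps]
for k,p in enumerate(ps):
    q=p['pixels'].astype(int)
    if masks[k] is not None:q[masks[k]]=q[masks[k]]//2+[0,100,0]
    cv2.imwrite(f"pics/m{k}.png",cv2.resize(q[100:300,200:460,::-1].astype(np.uint8),None,fx=2,fy=1.5,interpolation=cv2.INTER_CUBIC)) 
a=[cv2.imread(f'pics/m{k}.png') for k in(0,1)];cv2.imwrite('pics/m.png',np.vstack(a))
for a in(-1.57,-1.4,-1.75): print("sel",best(masks,SEL,[g[0],g[1],a]))
tm=[ol(p,"tray") for p in ps]
for a in(-np.pi/2,-np.pi/2+.4): print("tray",best(tm,[box(-85,85,-65,65,0,35)],[t[0],t[1],a]))
E
python3 fit.py
```

```text
gate [ 0.56615307 -0.05420582  0.1197414 ] bar [ 0.57616438 -0.0722214   0.33535275] tray [ 0.46103955 -0.34484569  0.02802928] lock [ 0.60578832 -0.03400649  0.12591034]
selector [(0.78, [253.9, 112.9, 92.6, 156.7])]
selector [(0.9, [289.5, 136.5, 124.9, 149.0])]
sel (array([ 0.57460741, -0.05512861, -1.41114641]), np.float64(1729.4666666666667), [np.int64(5901), np.int64(8221)])
sel (array([ 0.57435546, -0.0550287 , -1.4052394 ]), np.float64(1740.3960784313726), [np.int64(5901), np.int64(8221)])
sel (array([ 0.57412704, -0.05471518, -1.40792391]), np.float64(1715.6196078431371), [np.int64(5901), np.int64(8221)])
tray [(0.63, [191.3, 176.2, 44.7, 46.8])]
tray [(0.97, [380.5, 184.5, 53.2, 40.0])]
tray (array([ 0.45753113, -0.36013103, -1.17126191]), np.float64(1210.9725490196079), [np.int64(1783), np.int64(1227)])
tray (array([ 0.45632188, -0.36131421, -1.15828166]), np.float64(1209.113725490196), [np.int64(1783), np.int64(1227)])
```

View pics/m.png

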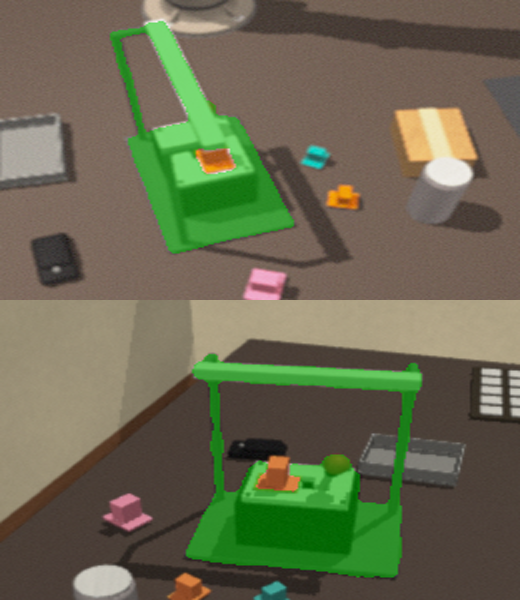

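Masks are clean. I'll overlay the fitted model to see why residuals are high.

```bash
cat > ov.py <<'E'
from bench import r
from h import *
def overlay(ps,sel,tray,name):
    out=[]
    for p,(c0,c1,r0,r1) in zip(ps,[(180,360,100,280),(280,460,120,300)]):
        q=cv2.resize(p['pixels'][:,:,::-1],None,fx=4,fy=4,interpolation=cv2.INTER_CUBIC)
        for pose,bs,col in((sel,SEL,(0,255,0)),(tray,[box(-85,85,-65,65,0,35)],(255,255,0))):
            for b in bs[:]:
                uv=((proj(p,T(pose,b))+.5)*4)
                for i in range(8):
                    for k in(1,2,4):
                        if not i&k: cv2.line(q,tuple(map(int,uv[i])),tuple(map(int,uv[i|k])),col,1)
        out.append(q[r0*4:r1*4,c0*4:c1*4])
    cv2.imwrite(name,cv2.resize(np.hstack(out),(800,400),interpolation=cv2.INTER_AREA))
E
python3 - <<'E'
from ov import *
ps=[r.grab_frame(n) for n in("scene","side")]
overlay(ps,[.5743,-.055,-1.408],[.457,-.3605,-1.165],"pics/ov1.png")
E
```

```text
(no output)
```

View pics/ov1.png

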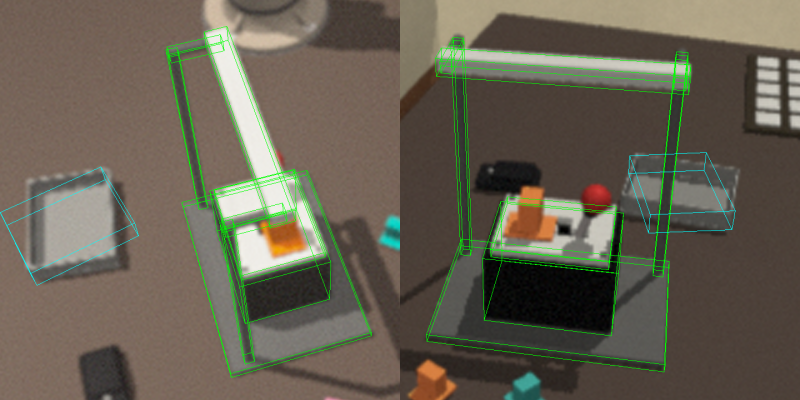

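Selector fits very well; the tray yaw is in a local minimum (its true outline is roughly 90° off). Refit tray and measure knob.

```bash
cat > fit2.py <<'E'
from ov import *
from scipy.optimize import minimize
ps=[r.grab_frame(n) for n in("scene","side")]
SELP=[.5744,-.055,-1.408]
pm=[(p,o[0]['pixels']) for p in ps for o in [r.outline_of(p,"tray")] if o]
f=lambda v:sum(np.abs(sil(p,v,[box(-85,85,-65,65,0,35)])-m).sum() for p,m in pm)
t=np.array([.47,-.35])
for a in np.arange(-1.6,1.5,.5):
    x0=np.array([*t,a]);s=minimize(f,x0,method="Nelder-Mead",options=dict(initial_simplex=x0+np.array([[0,0,0],[.03,0,0],[0,.03,0],[0,0,.2]])))
    print(s.x.round(4),s.fun,len(pm))
for p in ps:
    q=p['pixels'].astype(int);m=(q[:,:,0]>110)&(q[:,:,1]<60)&(q[:,:,2]<60);v,u=np.nonzero(m);print("red",len(u),u.mean() if len(u) else 0,v.mean() if len(u) else 0)
for s in(-.34,-.3,-.26,-.22):
    F=-.105;k=np.array([.18*np.sin(F),.18*np.cos(F)*np.sin(s),.02+.18*np.cos(F)*np.cos(s)]);print(s,proj(ps[1],T(SELP,k)).round(1),T(SELP,k).round(3))
S=R.from_euler('z',SELP[2])
print("cur",R.from_rotvec(r.get_obs()['orientation']).as_matrix().round(3).tolist())
E
python3 fit2.py
```

```text
[ 0.4562 -0.3662 -1.1791] 2687.9294117647055 2
[ 0.4573 -0.3678 -1.1445] 2695.541176470588 2
[ 0.4555 -0.3654  0.0698] 2288.592156862745 2
[ 0.4553 -0.3653  0.0761] 2283.964705882353 2
[ 0.4551 -0.3646  0.0627] 2280.7215686274512 2
[ 0.4498 -0.3663  1.0716] 2754.0352941176466 2
[ 0.4571 -0.3644  1.9684] 2689.1333333333337 2
red 0 0 0
red 108 368.24074074074076 207.88888888888889
-0.34 [[370.4 211.1]] [[ 0.512 -0.046  0.189]]
-0.3 [[367.9 210.1]] [[ 0.519 -0.045  0.191]]
-0.26 [[365.5 209.3]] [[ 0.526 -0.044  0.193]]
-0.22 [[363.  208.6]] [[ 0.533 -0.043  0.195]]
cur [[-0.943, 0.333, -0.0], [0.333, 0.943, -0.0], [0.0, -0.0, -1.0]]
```

```bash
cat > go.py <<'E'
from bench import r
from h import *
SELP=[.5744,-.055,-1.408]
def tool(tilt=35,yaw=SELP[2]):   # tool axes; leaning to selector -x
    t=np.radians(tilt);z=np.array([np.sin(t),0,-np.cos(t)]);y=np.array([0,1,0]);x=np.cross(y,z)
    return R.from_euler('z',yaw)*R.from_matrix(np.c_[x,y,z])
def rows(cmds,pos=None,rot=None):
    """cmds: list of (tcp world target, Rotation); prints chained tool rows (commanded = measured at first)"""
    o=r.get_obs();p=np.array(o['tcp_pos']) if pos is None else pos;q=R.from_rotvec(o['orientation']) if rot is None else rot
    print("t",round(float(o['clock']),2),"tcp",p.round(4),"f",np.round(o['contact_force'],1),"w",round(float(o['grip_width']),4),"tau",np.round(o['joints'],2))
    for P,Q in cmds:
        d=q.inv().apply(np.array(P)-p)/.25;w=(q.inv()*Q).as_rotvec()/(np.pi/2)
        print(np.r_[d,w].round(3).tolist()," dist",round(np.linalg.norm(d)*250),"mm ang",round(np.linalg.norm(w)*90,1));p,q=np.array(P),Q
def grasp(selmm,Q,back=0):  # tcp with grasp point at selector mm
    return T(SELP,np.array(selmm)/1000)[0]+Q.as_matrix()[:,2]*(.019-back/1000)
E
python3 - <<'E'
from go import *
Q0=R.from_rotvec(r.get_obs()['orientation']);Q=tool()
rows([([.35,.5,.45],Q0),([.5,.25,.45],tool(10)),(grasp([-11,31,163],Q,180),Q),(grasp([-11,31,163],Q,0),Q)])
p=r.grab_frame("scene");print(onz(p,[215.9,200.6],0),onz(p,[213.6,199.6],.017))
p=r.grab_frame("side");print(onz(p,[404.8,204.1],0),onz(p,[407,204.5],.017))
E
```

```text
t 1.5 tcp [0.225  0.6364 0.2313] f [ 0.  -0.1  0.7] w 0.0855 tau [-1.34  0.48  0.02  1.56 -0.01  1.11 -0.08]
[-0.653, -0.348, -0.875, 0.0, 0.0, 0.0]  dist 286 mm ang 0.0
[-0.899, -0.743, -0.0, 0.059, -0.1, 0.678]  dist 292 mm ang 61.9
[-0.718, 0.22, 0.757, 0.0, -0.278, 0.0]  dist 267 mm ang 25.0
[-0.0, 0.0, 0.72, 0.0, 0.0, 0.0]  dist 180 mm ang 0.0
[ 0.44795642 -0.34751982  0.        ] [ 0.45463236 -0.35155263  0.017     ]
[ 0.46236091 -0.39583783  0.        ] [ 0.45146575 -0.37015723  0.017     ]
```

Request:
apply_moves(rows=[[-0.65, -0.35, -0.87, 0, 0, 0], [-0.65, -0.35, -0.87, 0, 0, 0.1], [-0.65, -0.35, -0.87, 0, 0, 0.2], [-0.65, -0.35, -0.87, 0, 0, 0.2], [-0.65, -0.35, -0.87, 0, 0, 0.2]], claw=0.7, newtons=40)

```text
clock: 2.22
tcp_pos: [0.3514, 0.4981, 0.4523]
orientation: [1.013, 2.972, 0.006]
contact_force: [-0.1, 0.5, -0.3]
grip_width: 0.0595
gripper_force: 0.0
```

```bash
python3 - <<'E'
from go import *
Q=tool()
rows([([.5,.25,.45],tool(10)),(grasp([-11,31,163],Q,180),Q)])
E
```

```text
t 2.23 tcp [0.3514 0.4981 0.4523] f [-0.1  0.5 -0.3] w 0.0595 tau [-1.18  0.25  0.16  1.4  -0.04  1.49 -0.11]
[-1.077, -0.422, 0.008, 0.044, -0.107, 0.477]  dist 289 mm ang 44.1
[-0.718, 0.22, 0.757, 0.0, -0.278, 0.0]  dist 267 mm ang 25.0
```

Request:
apply_moves(rows=[[-1, -0.42, 0, 0.044, -0.107, 0.477], [-1, -0.42, 0, 0.044, -0.107, 0.477], [-1, -0.42, 0, 0.044, -0.107, 0.477], [-1, -0.42, 0, 0.044, -0.107, 0.477], [-1, -0.42, 0, 0.044, -0.107, 0.477]])

```text
clock: 2.85
tcp_pos: [0.4853, 0.2605, 0.4492]
orientation: [1.948, 2.284, -0.176]
contact_force: [-0.1, 0.6, 0.1]
grip_width: 0.0597
gripper_force: 0.0
```

```bash
python3 - <<'E'
from go import *
Q=tool()
rows([(grasp([-11,31,163],Q,180),Q),(grasp([-11,31,163],Q,60),Q)])
E
```

```text
t 2.85 tcp [0.4853 0.2605 0.4492] f [-0.1  0.6  0.1] w 0.0597 tau [-1.02  0.18  0.39  1.51  0.09  1.55 -0.48]
[-0.765, 0.276, 0.765, -0.002, -0.275, -0.002]  dist 279 mm ang 24.8
[-0.0, -0.0, 0.48, 0.0, 0.0, 0.0]  dist 120 mm ang 0.0
```

Request:
apply_moves(rows=[[-0.765, 0.276, 0.765, -0.002, -0.275, -0.002], [-0.765, 0.276, 0.765, -0.002, -0.275, -0.002], [-0.765, 0.276, 0.765, -0.002, -0.275, -0.002], [-0.765, 0.276, 0.765, -0.002, -0.275, -0.002], [-0.765, 0.276, 0.765, -0.002, -0.275, -0.002]])

```text
clock: 3.48
tcp_pos: [0.5874, 0.0541, 0.2922]
orientation: [1.693, 2.007, -0.538]
contact_force: [-0.6, 0.3, 0.7]
grip_width: 0.0596
gripper_force: 0.0
```

```bash
python3 - <<'E'
from ov import *
from go import *
Q=tool()
rows([(grasp([-11,31,163],Q,60),Q),(grasp([-11,31,163],Q,0),Q)])
p=r.grab_frame("wrist");q=p['pixels'][:,:,::-1].copy()
for b,c in((SEL[2],(0,255,0)),(box(-31,9,17,45,136,182),(255,0,0)),(SEL[3],(0,255,255))):
    uv=proj(p,T(SELP,b))
    for i in range(8):
        for k in(1,2,4):
            if not i&k: cv2.line(q,tuple(map(int,uv[i])),tuple(map(int,uv[i|k])),c,1)
cv2.imwrite("pics/w1.png",q)
E
```

```text
t 3.48 tcp [0.5874 0.0541 0.2922] f [-0.6  0.3  0.7] w 0.0596 tau [-0.87  0.39  0.48  1.75  0.44  1.24 -0.43]
[-0.013, 0.002, 0.476, -0.0, -0.0, 0.004]  dist 119 mm ang 0.4
[-0.0, 0.0, 0.24, 0.0, 0.0, 0.0]  dist 60 mm ang 0.0
```

View pics/w1.png

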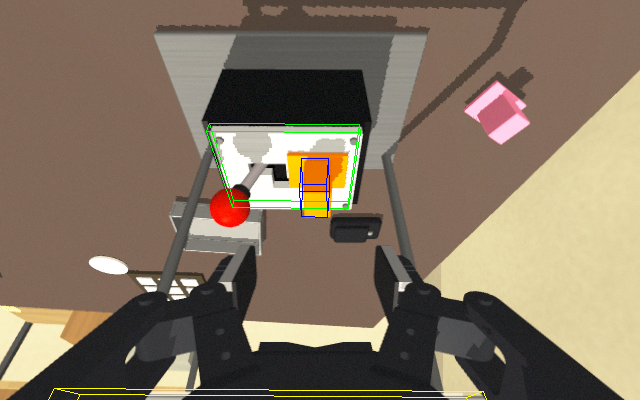

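Wrist view: model overlay matches gate and the orange fin (316,185); knob at (230,208) is clear of the left finger's path. Proceed.

Request:
apply_moves(rows=[[-0.013, 0.002, 0.24, 0, 0, 0.004], [-0.013, 0.002, 0.4, 0, 0, 0.004], [-0.013, 0.002, 0.55, 0, 0, 0.004], [-0.013, 0.002, 0.716, 0, 0, 0.004], [-0.013, 0.002, 0.716, 0, 0, 0.004]])

```text
clock: 4.15
tcp_pos: [0.6042, -0.0481, 0.1474]
orientation: [1.699, 2.002, -0.538]
contact_force: [0.0, -0.5, 0.7]
grip_width: 0.0598
gripper_force: 0.0
```

Request:
apply_moves(rows=[[0, 0, 0, 0, 0, 0], [0, 0, 0, 0, 0, 0], [0, 0, 0, 0, 0, 0], [0, 0, 0, 0, 0, 0], [0, 0, 0, 0, 0, 0]], claw=0.1)

```text
clock: 4.78
tcp_pos: [0.6071, -0.0458, 0.1504]
orientation: [1.697, 2.001, -0.527]
contact_force: [-0.3, 2.9, 5.8]
grip_width: 0.0277
gripper_force: 40.1
```

```bash
python3 - <<'E'
from go import *
o=r.get_obs();p=np.array(o['tcp_pos']);print(o['gripper_force'])
Q=tool();G=grasp([-11,31,163],Q)
print(p-G)
up=G+[0,0,.04]
out=T(SELP,np.array([-150,31,330])/1000)[0]
rows([(up,Q),(out,Q)],pos=G,rot=Q)
E
```

```text
40.10813891887665
[0.00208375 0.00407839 0.00301232]
t 4.78 tcp [ 0.605  -0.0499  0.1474] f [-0.3  2.9  5.8] w 0.0277 tau [-0.71  0.55  0.49  1.9   0.47  0.87 -0.44]
[-0.092, 0.0, -0.131, 0.0, 0.0, 0.0]  dist 40 mm ang 0.0
[0.164, -0.0, -0.811, 0.0, 0.0, 0.0]  dist 207 mm ang 0.0
```

Request:
apply_moves(rows=[[-0.046, 0, -0.065, 0, 0, 0], [-0.092, 0, -0.131, 0, 0, 0], [-0.092, 0, -0.131, 0, 0, 0]])

```text
clock: 5.15
tcp_pos: [0.6069, -0.0471, 0.1916]
orientation: [1.7, 1.999, -0.526]
contact_force: [1.2, 0.6, -1.4]
grip_width: 0.0274
gripper_force: 39.6
```

Request:
apply_moves(rows=[[0.03, 0, -0.16, 0, 0, 0], [0.06, 0, -0.32, 0, 0, 0], [0.16, 0, -0.81, 0, 0, 0], [0.16, 0, -0.81, 0, 0, 0], [0.16, 0, -0.81, 0, 0, 0]])

```text
clock: 5.78
tcp_pos: [0.5822, 0.1052, 0.3346]
orientation: [1.693, 2.007, -0.52]
contact_force: [0.3, -0.6, -1.8]
grip_width: 0.0277
gripper_force: 39.8
```

```bash
python3 - <<'E'
from go import *
o=r.get_obs();print(o['gripper_force'],np.array(r.get_obs()['orientation']))
# up, over, tray. Lock offset from tcp
Qt=tool(5)
rows([([.55,.09,.53],tool(20)),([.50,-.14,.56],Qt),([.455,-.36,.40],Qt),([.455,-.36,.08],Qt)])
E
```

```text
39.79477822780609 [ 1.69325371  2.0068532  -0.52002106]
t 5.78 tcp [0.5822 0.1052 0.3346] f [ 0.3 -0.6 -1.8] w 0.0277 tau [-0.93  0.37  0.46  1.67  0.42  1.35 -0.45]
[-0.476, -0.131, -0.622, 0.007, 0.163, 0.003]  dist 199 mm ang 14.7
[-0.864, -0.346, 0.187, -0.0, 0.167, 0.0]  dist 237 mm ang 15.0
[-0.78, -0.32, 0.711, 0.0, 0.0, 0.0]  dist 276 mm ang 0.0
[0.112, -0.0, 1.275, 0.0, 0.0, 0.0]  dist 320 mm ang 0.0
```

Request:
apply_moves(rows=[[-0.476, -0.131, -0.622, 0.007, 0.163, 0.003], [-0.476, -0.131, -0.622, 0.007, 0.163, 0.003], [-0.476, -0.131, -0.622, 0.007, 0.163, 0.003], [-0.476, -0.131, -0.622, 0.007, 0.163, 0.003]])

```text
clock: 6.28
tcp_pos: [0.5502, 0.0836, 0.5318]
orientation: [1.861, 2.167, -0.328]
contact_force: [0.8, 0.1, -1.1]
grip_width: 0.0277
gripper_force: 39.8
```

Request:
apply_moves(rows=[[-0.86, -0.35, 0.187, 0, 0.167, 0], [-0.86, -0.35, 0.187, 0, 0.167, 0], [-0.86, -0.35, 0.187, 0, 0.167, 0], [-0.86, -0.35, 0.187, 0, 0.167, 0], [-0.86, -0.35, 0.187, 0, 0.167, 0]])

```text
clock: 6.9
tcp_pos: [0.4948, -0.1485, 0.5583]
orientation: [2.01, 2.326, -0.098]
contact_force: [0.6, 0.5, -0.5]
grip_width: 0.0275
gripper_force: 39.7
```

```bash
python3 - <<'E'
from go import *
Qt=tool(5)
rows([([.455,-.36,.40],Qt),([.455,-.36,.12],Qt)])
E
```

```text
t 6.9 tcp [ 0.4948 -0.1485  0.5583] f [ 0.6  0.5 -0.5] w 0.0275 tau [-0.52  0.04  0.68  1.42  0.07  1.66  0.31]
[-0.753, -0.276, 0.706, -0.004, 0.003, -0.011]  dist 267 mm ang 1.1
[0.098, -0.0, 1.116, 0.0, 0.0, 0.0]  dist 280 mm ang 0.0
```

Request:
apply_moves(rows=[[-0.753, -0.276, 0.706, 0, 0, -0.01], [-0.753, -0.276, 0.706, 0, 0, -0.01], [-0.753, -0.276, 0.706, 0, 0, -0.01], [-0.753, -0.276, 0.706, 0, 0, -0.01], [-0.753, -0.276, 0.706, 0, 0, -0.01]])

```text
clock: 7.52
tcp_pos: [0.4564, -0.3566, 0.3963]
orientation: [1.99, 2.351, -0.103]
contact_force: [-0.1, 0.2, 0.3]
grip_width: 0.0273
gripper_force: 39.8
```

Request:
apply_moves(rows=[[0.09, 0, 0.95, 0, 0, 0], [0.09, 0, 0.95, 0, 0, 0], [0.09, 0, 0.95, 0, 0, 0], [0.09, 0, 0.95, 0, 0, 0], [0.09, 0, 0.95, 0, 0, 0]])

```text
clock: 8.15
tcp_pos: [0.4547, -0.3516, 0.1573]
orientation: [1.987, 2.36, -0.102]
contact_force: [-0.3, 0.4, -1.0]
grip_width: 0.0273
gripper_force: 39.7
```

```bash
python3 - <<'E'
from go import *
Qt=tool(5)
rows([([.455,-.36,.05],Qt)])
a=[r.grab_frame(n)['pixels'] for n in("scene","side")]
q=np.hstack([cv2.resize(x[:,:,::-1][r0:r0+100,c0:c0+100],(400,400),interpolation=cv2.INTER_CUBIC) for x,r0,c0 in zip(a,(140,130),(160,360))])
cv2.imwrite("pics/t1.png",q)
E
```

```text
t 8.15 tcp [ 0.4547 -0.3516  0.1573] f [-0.3  0.4 -1. ] w 0.0273 tau [-0.05  0.46  0.73  1.95 -0.31  0.82  1.  ]
[0.003, 0.002, 0.431, -0.009, -0.001, 0.006]  dist 108 mm ang 1.0
```

View pics/t1.png

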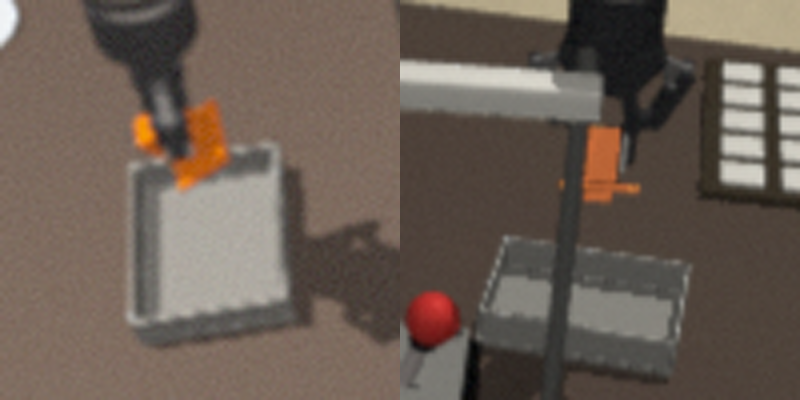

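Lock is held above the tray's robot-side; tray rim corners in scene ≈ (192,181),(229,176),(234,217.5),(192.5,222). Compute centre.

```bash
python3 - <<'E'
from go import *
p=r.grab_frame("scene")
c=np.array([onz(p,u,.035) for u in[(192,181.3),(228.8,176.3),(233.8,217.5),(192.5,222)]]);print(c.round(3),c.mean(0))
p=r.grab_frame("side")
c=np.array([onz(p,u,.035) for u in[(360+108/4,130+240/4),(360+290/4,130+265/4),(360+272/4,130+355/4),(360+82/4,130+320/4)]]);print(c.round(3),c.mean(0))
C=np.r_[.459,-.36]
rows([([.459,-.36,.055],tool(5))])
E
```

```text
[[ 0.376 -0.424  0.035]
 [ 0.373 -0.294  0.035]
 [ 0.551 -0.28   0.035]
 [ 0.548 -0.415  0.035]] [ 0.46202636 -0.35336622  0.035     ]
[[ 0.536 -0.415  0.035]
 [ 0.371 -0.426  0.035]
 [ 0.368 -0.281  0.035]
 [ 0.528 -0.28   0.035]] [ 0.45077017 -0.35045714  0.035     ]
t 8.35 tcp [ 0.4591 -0.3552  0.1641] f [-0.5  0.3  0.2] w 0.0275 tau [-0.06  0.45  0.74  1.94 -0.31  0.82  1.  ]
[0.022, -0.002, 0.436, -0.002, 0.004, 0.005]  dist 109 mm ang 0.6
```

Request:
apply_moves(rows=[[0.028, -0.005, 0.2, 0, 0, 0], [0.028, -0.005, 0.3, 0, 0, 0], [0.028, -0.005, 0.38, 0, 0, 0], [0.028, -0.005, 0.44, 0, 0, 0], [0.028, -0.005, 0.44, 0, 0, 0]])

```text
clock: 8.98
tcp_pos: [0.4565, -0.3578, 0.0517]
orientation: [1.981, 2.352, -0.098]
contact_force: [-0.4, 0.1, -0.5]
grip_width: 0.0276
gripper_force: 39.8
```

Request:
apply_moves(rows=[[0, 0, 0, 0, 0, 0], [0, 0, 0, 0, 0, 0], [0, 0, 0, 0, 0, 0], [0, 0, 0, 0, 0, 0]], claw=0.55)

```text
clock: 9.48
tcp_pos: [0.4566, -0.3577, 0.0521]
orientation: [1.98, 2.351, -0.097]
contact_force: [-0.4, 0.6, 0.5]
grip_width: 0.0469
gripper_force: 0.0
```

Request:
apply_moves(rows=[[0, 0, -0.2, 0, 0, 0], [0, 0, -0.5, 0, 0, 0], [0, 0, -1, 0, 0, 0], [0, 0, -1, 0, 0, 0], [0, 0, -1, 0, 0, 0]])

```text
clock: 10.1
tcp_pos: [0.4556, -0.3362, 0.305]
orientation: [1.976, 2.347, -0.093]
contact_force: [0.2, 0.6, -0.3]
grip_width: 0.0468
gripper_force: 0.0
```

```bash
python3 - <<'E'
from go import *
Qt=tool(5)
rows([([.46,-.33,.48],Qt),([.50,-.14,.57],Qt),([.55,.09,.53],tool(20))])
a=[r.grab_frame(n)['pixels'] for n in("scene","side")]
q=np.hstack([cv2.resize(x[:,:,::-1][r0:r0+100,c0:c0+100],(400,400),interpolation=cv2.INTER_CUBIC) for x,r0,c0 in zip(a,(140,130),(160,360))])
cv2.imwrite("pics/t2.png",q)
E
```

```text
t 10.1 tcp [ 0.4556 -0.3362  0.305 ] f [ 0.2  0.6 -0.3] w 0.0468 tau [-0.23  0.25  0.87  1.82 -0.14  1.09  0.85]
[-0.045, 0.022, -0.699, 0.001, 0.004, 0.005]  dist 175 mm ang 0.6
[0.69, 0.281, -0.422, 0.0, 0.0, 0.0]  dist 214 mm ang 0.0
[0.886, 0.346, 0.083, 0.0, -0.167, -0.0]  dist 239 mm ang 15.0
```

View pics/t2.png

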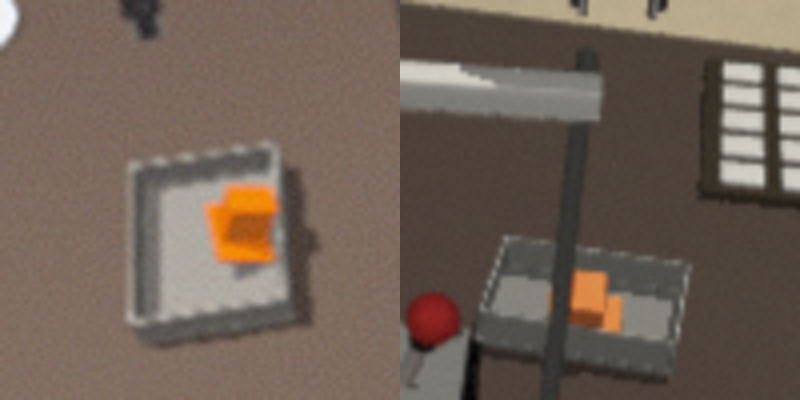

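Lock lies on its side inside the tray (scene crop ~ (240,230)). Now on to the knob.

Request:
apply_moves(rows=[[-0.045, 0.02, -0.4, 0, 0, 0], [-0.045, 0.02, -0.7, 0, 0, 0], [-0.045, 0.02, -0.9, 0, 0, 0], [0.3, 0.15, -1, 0, 0, 0], [0.5, 0.25, -1, 0, 0, 0]], claw=0.75)

```text
clock: 10.82
tcp_pos: [0.4833, -0.2143, 0.5309]
orientation: [1.984, 2.348, -0.098]
contact_force: [1.0, 0.7, -0.5]
grip_width: 0.0638
gripper_force: 0.0
```

```bash
cat >> go.py <<'E'
def knob(s,f): return np.array([180*np.sin(f),180*np.cos(f)*np.sin(s),20+180*np.cos(f)*np.cos(s)])
E
python3 - <<'E'
from go import *
Q=tool();k=knob(-.3,-.105)
rows([([.52,.05,.54],tool(15)),(grasp(k,Q,170),Q),(grasp(k,Q,0),Q)])
E
```

```text
t 10.82 tcp [ 0.4833 -0.2143  0.5309] f [ 1.   0.7 -0.5] w 0.0638 tau [-0.52  0.05  0.83  1.48  0.05  1.59  0.48]
[1.01, 0.321, -0.131, -0.003, -0.109, 0.004]  dist 267 mm ang 9.8
[0.206, -0.065, 0.878, 0.0, -0.222, 0.0]  dist 226 mm ang 20.0
[-0.0, -0.0, 0.68, 0.0, 0.0, 0.0]  dist 170 mm ang 0.0
```

Request:
apply_moves(rows=[[1, 0.32, -0.13, 0, -0.109, 0], [1, 0.32, -0.13, 0, -0.109, 0], [1, 0.32, -0.13, 0, -0.109, 0], [1, 0.32, -0.13, 0, -0.109, 0], [1, 0.32, -0.13, 0, -0.109, 0]])

```text
clock: 11.45
tcp_pos: [0.5195, 0.0529, 0.5367]
orientation: [1.881, 2.254, -0.263]
contact_force: [-0.1, 0.0, -0.3]
grip_width: 0.0641
gripper_force: 0.0
```

```bash
python3 - <<'E'
from go import *
Q=tool();k=knob(-.3,-.105)
rows([([.535,.12,.42],tool(30)),(grasp(k,Q,170),Q),(grasp(k,Q,0),Q)])
E
```

```text
t 11.45 tcp [0.5195 0.0529 0.5367] f [-0.1  0.  -0.3] w 0.0641 tau [-0.87  0.08  0.54  1.45  0.22  1.67 -0.13]
[0.366, 0.114, 0.384, -0.003, -0.166, 0.012]  dist 136 mm ang 14.9
[-0.044, -0.17, 0.512, -0.0, -0.056, -0.0]  dist 135 mm ang 5.0
[-0.0, -0.0, 0.68, 0.0, 0.0, 0.0]  dist 170 mm ang 0.0
```

Request:
apply_moves(rows=[[0.366, 0.114, 0.384, -0.003, -0.166, 0.012], [0.366, 0.114, 0.384, -0.003, -0.166, 0.012], [0.366, 0.114, 0.384, -0.003, -0.166, 0.012]])

```text
clock: 11.82
tcp_pos: [0.5338, 0.1177, 0.4167]
orientation: [1.749, 2.061, -0.48]
contact_force: [-0.1, -0.1, 0.4]
grip_width: 0.064
gripper_force: 0.0
```

Request:
apply_moves(rows=[[-0.044, -0.17, 0.512, 0, -0.056, 0], [-0.044, -0.17, 0.512, 0, -0.056, 0], [-0.044, -0.17, 0.512, 0, -0.056, 0], [-0.044, -0.17, 0.512, 0, -0.056, 0]])

```text
clock: 12.32
tcp_pos: [0.5062, 0.0341, 0.3182]
orientation: [1.711, 1.99, -0.533]
contact_force: [0.1, 0.2, 0.6]
grip_width: 0.064
gripper_force: 0.0
```

```bash
python3 - <<'E'
from go import *
Q=tool()
p=r.grab_frame("wrist");q=p['pixels'].astype(int);m=((q[:,:,0]>110)&(q[:,:,1]<60)&(q[:,:,2]<60)).astype(np.uint8)
c=max(cv2.findContours(m,0,2)[0],key=cv2.contourArea);h=cv2.minEnclosingCircle(c);print("red",h)
best=min((np.linalg.norm(proj(p,T(SELP,knob(s,f)/1000))-h[0]),s,f) for s in np.arange(-.36,-.2,.005) for f in np.arange(-.16,-.05,.005));print(best)
k=knob(best[1],-.105);print(proj(p,T(SELP,k/1000)))
rows([(grasp(k,Q,0),Q)])
E
```

```text
red ((316.757080078125, 182.8113250732422), 19.157102584838867)
(np.float64(0.33341215472088426), np.float64(-0.2849999999999999), np.float64(-0.10999999999999996))
[[316.85367026 183.18578006]]
t 12.38 tcp [0.507  0.0354 0.3189] f [ 0.7 -0.5  0.4] w 0.0636 tau [-0.96  0.21  0.48  1.91  0.5   1.3  -0.53]
[0.025, 0.005, 0.679, 0.001, -0.001, -0.007]  dist 170 mm ang 0.7
```

Request:
apply_moves(rows=[[0.025, 0.005, 0.2, 0, 0, -0.007], [0.025, 0.005, 0.35, 0, 0, -0.007], [0.025, 0.005, 0.5, 0, 0, -0.007], [0.025, 0.005, 0.68, 0, 0, -0.007], [0.025, 0.005, 0.68, 0, 0, -0.007]])

```text
clock: 13.0
tcp_pos: [0.5224, -0.0568, 0.1745]
orientation: [1.699, 2.0, -0.54]
contact_force: [0.0, -0.0, 0.5]
grip_width: 0.0639
gripper_force: 0.0
```

Request:
apply_moves(rows=[[0, 0, 0, 0, 0, 0], [0, 0, 0, 0, 0, 0], [0, 0, 0, 0, 0, 0], [0, 0, 0, 0, 0, 0]], claw=0.2, newtons=30)

```text
clock: 13.5
tcp_pos: [0.5235, -0.0543, 0.1763]
orientation: [1.696, 2.002, -0.532]
contact_force: [-2.2, 1.1, 7.1]
grip_width: 0.0361
gripper_force: 29.7
```

```bash
cat > st.py <<'E'
from go import *
o=r.get_obs();p=np.array(o['tcp_pos']);Qm=R.from_rotvec(o['orientation']);g=p-Qm.as_matrix()[:,2]*.019
M=R.from_euler('z',SELP[2]).inv()
d=M.apply(g-[SELP[0],SELP[1],0])*1000
f=np.arcsin(np.clip(d[0]/180,-1,1));s=np.arctan2(d[1],d[2]-20)
print("grasp sel mm",d.round(1),"r",round(np.linalg.norm(d-[0,0,20]),1),"s,f",round(s,3),round(f,3),"F sel",M.apply(o['contact_force']).round(1),"grip",round(o['gripper_force'],1),round(o['grip_width'],4),"t",round(o['clock'],2))
E
cat > pl.py <<'E'
from st import *
Q=tool();W=[(-.285,-.105),(-.115,-.105),(-.115,.105),(0,.105),(.115,.105),(.115,-.105),(.33,-.105)]
G=[grasp(knob(*w),Q) for w in W]
for a,b,w in zip(G,G[1:],W[1:]): print(w,(Q.inv().apply(b-a)/.25).round(4))
E
python3 pl.py
```

```text
grasp sel mm [-19.8 -50.2 191.9] r 180.1 s,f -0.284 -0.11 F sel [-1.5 -2.   7.1] grip 29.7 0.0361 t 13.5
(-0.115, -0.105) [-0.0139  0.1192 -0.0198]
(-0.115, 0.105) [-0.1236 -0.      0.0866]
(0, 0.105) [-0.0027  0.0822 -0.0039]
(0.115, 0.105) [0.0027 0.0822 0.0039]
(0.115, -0.105) [ 0.1236  0.     -0.0866]
(0.33, -0.105) [0.0194 0.1499 0.0278]
```

Request:
apply_moves(rows=[[-0.004, 0.03, -0.006, 0, 0, 0], [-0.007, 0.06, -0.01, 0, 0, 0], [-0.0105, 0.09, -0.015, 0, 0, 0], [-0.014, 0.119, -0.02, 0, 0, 0], [-0.014, 0.119, -0.02, 0, 0, 0]])

```text
clock: 14.12
tcp_pos: [0.5513, -0.0504, 0.1817]
orientation: [1.698, 2.002, -0.537]
contact_force: [-4.1, 1.2, 5.8]
grip_width: 0.0362
gripper_force: 30.8
```

```bash
python3 st.py
```

```text
grasp sel mm [-19.2 -22.  197.2] r 179.6 s,f -0.124 -0.107 F sel [-1.9 -3.8  5.8] grip 30.8 0.0362 t 14.12
```

Request:
apply_moves(rows=[[-0.03, 0.006, 0.02, 0, 0, 0], [-0.06, 0.006, 0.042, 0, 0, 0], [-0.09, 0.006, 0.063, 0, 0, 0], [-0.124, 0.006, 0.087, 0, 0, 0], [-0.124, 0.006, 0.087, 0, 0, 0]])

```text
clock: 14.75
tcp_pos: [0.5596, -0.0879, 0.1811]
orientation: [1.698, 2.002, -0.535]
contact_force: [0.5, 0.8, 2.0]
grip_width: 0.0365
gripper_force: 31.1
```

```bash
python3 st.py
```

```text
grasp sel mm [ 19.2 -19.9 196.6] r 178.8 s,f -0.112 0.107 F sel [-0.7  0.6  2. ] grip 31.1 0.0365 t 14.75
```

Crossed. Into the notch centre, and rest for over a second.

Request:
apply_moves(rows=[[-0.001, 0.02, -0.001, 0, 0, 0], [-0.002, 0.04, -0.003, 0, 0, 0], [-0.003, 0.06, -0.004, 0, 0, 0], [-0.003, 0.078, -0.004, 0, 0, 0], [-0.003, 0.078, -0.004, 0, 0, 0]])

```text
clock: 15.38
tcp_pos: [0.5787, -0.0843, 0.1817]
orientation: [1.698, 2.003, -0.536]
contact_force: [-2.9, 0.1, -2.2]
grip_width: 0.0361
gripper_force: 31.3
```

Request:
apply_moves(rows=[[0, 0, 0, 0, 0, 0], [0, 0, 0, 0, 0, 0], [0, 0, 0, 0, 0, 0], [0, 0, 0, 0, 0, 0], [0, 0, 0, 0, 0, 0]])

```text
clock: 16.0
tcp_pos: [0.5783, -0.0842, 0.1818]
orientation: [1.697, 2.003, -0.536]
contact_force: [-1.4, 0.7, -7.6]
grip_width: 0.036
gripper_force: 31.0
```

Request:
apply_moves(rows=[[0, 0, 0, 0, 0, 0], [0, 0, 0, 0, 0, 0], [0, 0, 0, 0, 0, 0], [0, 0, 0, 0, 0, 0], [0, 0, 0, 0, 0, 0]])

```text
clock: 16.62
tcp_pos: [0.5782, -0.0844, 0.1819]
orientation: [1.698, 2.003, -0.536]
contact_force: [-1.2, 0.8, -10.7]
grip_width: 0.036
gripper_force: 30.9
```

```bash
python3 st.py
```

```text
grasp sel mm [ 18.8  -1.  197.5] r 178.4 s,f -0.005 0.105 F sel [ -1.   -1.1 -10.7] grip 30.9 0.036 t 16.62
```

Request:
apply_moves(rows=[[0.003, 0.02, 0.004, 0, 0, 0], [0.004, 0.04, 0.005, 0, 0, 0], [0.005, 0.062, 0.007, 0, 0, 0], [0.005, 0.084, 0.007, 0, 0, 0], [0.005, 0.084, 0.007, 0, 0, 0]])

```text
clock: 17.25
tcp_pos: [0.5998, -0.0816, 0.1804]
orientation: [1.697, 2.001, -0.537]
contact_force: [-3.7, -0.4, 1.8]
grip_width: 0.0362
gripper_force: 31.7
```

```bash
python3 st.py
```

```text
grasp sel mm [ 19.4  20.7 195.9] r 178.2 s,f 0.117 0.108 F sel [-0.2 -3.7  1.8] grip 31.7 0.0362 t 17.25
```

Request:
apply_moves(rows=[[0.03, 0, -0.021, 0, 0, 0], [0.06, 0, -0.042, 0, 0, 0], [0.09, 0, -0.063, 0, 0, 0], [0.124, 0, -0.087, 0, 0, 0], [0.124, 0, -0.087, 0, 0, 0]])

```text
clock: 17.88
tcp_pos: [0.5938, -0.0418, 0.1801]
orientation: [1.695, 2.004, -0.533]
contact_force: [-1.0, -0.6, 3.3]
grip_width: 0.0362
gripper_force: 31.6
```

```bash
python3 st.py
```

```text
grasp sel mm [-20.8  21.2 195.6] r 178.1 s,f 0.12 -0.116 F sel [ 0.4 -1.   3.3] grip 31.6 0.0362 t 17.88
```

Request:
apply_moves(rows=[[0, 0.03, 0.003, 0, 0, 0], [0.005, 0.06, 0.009, 0, 0, 0], [0.009, 0.09, 0.016, 0, 0, 0], [0.014, 0.12, 0.023, 0, 0, 0], [0.016, 0.146, 0.028, 0, 0, 0]])

```text
clock: 18.5
tcp_pos: [0.6296, -0.0387, 0.172]
orientation: [1.698, 2.002, -0.537]
contact_force: [-3.6, 0.9, 4.6]
grip_width: 0.0364
gripper_force: 32.0
```

```bash
python3 st.py
```

```text
grasp sel mm [-18.1  57.1 187.5] r 177.9 s,f 0.329 -0.101 F sel [-1.5 -3.4  4.6] grip 32.0 0.0364 t 18.5
```

Lever at s≈0.33. Settle, release, and back out along the tool axis.

Request:
apply_moves(rows=[[0, 0, 0, 0, 0, 0], [0, 0, 0, 0, 0, 0], [0, 0, 0, 0, 0, 0]])

```text
clock: 18.88
tcp_pos: [0.6295, -0.0385, 0.172]
orientation: [1.697, 2.002, -0.537]
contact_force: [-1.9, 1.1, 4.6]
grip_width: 0.036
gripper_force: 32.0
```

Request:
apply_moves(rows=[[0, 0, 0, 0, 0, 0], [0, 0, 0, 0, 0, 0], [0, 0, 0, 0, 0, 0], [0, 0, 0, 0, 0, 0]], claw=0.7)

```text
clock: 19.38
tcp_pos: [0.6292, -0.0385, 0.1719]
orientation: [1.698, 2.002, -0.536]
contact_force: [-0.0, 0.1, 0.3]
grip_width: 0.06
gripper_force: 0.0
```

Request:
apply_moves(rows=[[0, 0, -0.1, 0, 0, 0], [0, 0, -0.25, 0, 0, 0], [0, 0, -0.45, 0, 0, 0], [0, 0, -0.7, 0, 0, 0], [0, 0, -0.7, 0, 0, 0]])

```text
clock: 20.0
tcp_pos: [0.6149, 0.0649, 0.3187]
orientation: [1.694, 2.005, -0.524]
contact_force: [-0.4, 1.1, -0.5]
grip_width: 0.0599
gripper_force: 0.0
```

```bash
python3 - <<'E'
from go import *
p=r.grab_frame("wrist");q=p['pixels'].astype(int);m=((q[:,:,0]>110)&(q[:,:,1]<60)&(q[:,:,2]<60)).astype(np.uint8)
c=max(cv2.findContours(m,0,2)[0],key=cv2.contourArea);h=cv2.minEnclosingCircle(c)
print(min((np.linalg.norm(proj(p,T(SELP,knob(s,f)/1000))-h[0]),s,f) for s in np.arange(.2,.4,.005) for f in np.arange(-.16,.15,.005)),h)
a=[r.grab_frame(n)['pixels'] for n in("scene","side")]
q=np.hstack([cv2.resize(x[:,:,::-1][r0:r0+160,c0:c0+160],(400,400),interpolation=cv2.INTER_CUBIC) for x,r0,c0 in zip(a,(110,130),(180,290))])
cv2.imwrite("pics/e.png",q);print(r.get_obs()['clock'])
E
```

```text
(np.float64(0.11761597060164844), np.float64(0.3300000000000001), np.float64(-0.08499999999999994)) ((311.7034912109375, 192.60107421875), 18.301469802856445)
20.15
```

View pics/e.png

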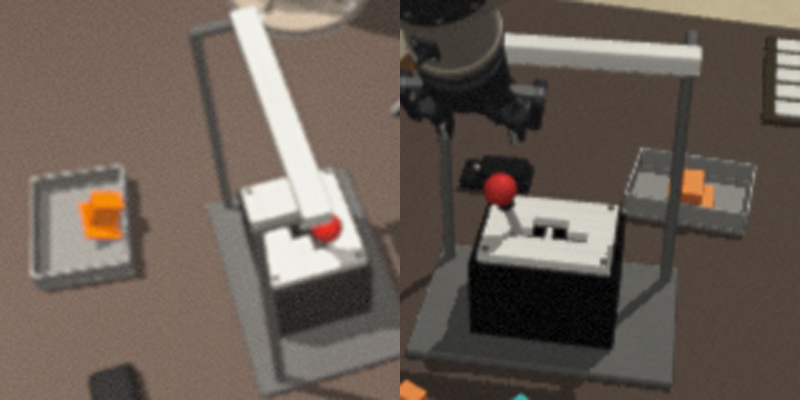

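The lever sits at the end of the last lane (side knob at crop (501,188)) and the lock is in the tray. Handing in.

```bash
python3 -c "
from bench import r
print(r.hand_in())"
```

```text
the job is handed in; nothing more can be done
None
```

The job is handed in, with no verdict returned: the lock lies inside the tray (on its side), the lever rested over 1 s in the middle notch, and it now stands released at the end of the last lane (about 0.33 rad along, -0.085 rad across); the clock read about 20 s of the 69 s.

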